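Find the unlatched cover on the bench trunking and push it open

TASK

One of the four identical covers on top of the aluminium cable trunking is unlatched and rocks when its ribbed end is pressed; the other three are latched and do not give. Press the covers' ribbed ends with a fingertip to find that one, then push its ribbed end down until the cover stands tipped well open, at about 45 degrees, and leave it like that. Pick nothing up, and leave the servo, spool, mug and screwdriver where they are.

Things in the scene. Friction and masses are not known exactly. Their poses are not given: they have to be found in the camera images.
- trunking: Low aluminium cable trunking fixed to the bench: 130 mm along its x, 450 mm along its y, top 80 mm above the bench. Origin: centre of its underside; x points away from the robot when unturned. In its top are four identical grey covers in a row along y, centred at x = 0, y = -157.5, -52.5, 52.5 and 157.5 mm. Outer walls 6 mm thick at +-x, 8 mm bars between the covers.
- ribs_1 (a point): Press point on the ribs of the cover at y = -157.5 mm: on the upper face, 35 mm from the cover's middle towards the robot (trunking x = -35 mm, z = 80 mm). A cover is a flat plate 112 mm (x) by 94 mm (y), 4 mm thick, flush with the rim; five black ribs 1.2 mm high, 60 mm long along y, lie from x = -47 to -21 mm.
- ribs_2 (a point): The same point on the cover at y = -52.5 mm. All covers look the same; three are latched and stop a finger at once, the unlatched one may be in any of the four places.
- ribs_3 (a point): The same point on the cover at y = 52.5 mm.
- ribs_4 (a point): The same point on the cover at y = 157.5 mm.
- pivot_line (a point): Middle of the line along y (x = 0, z = 78 mm) on which the unlatched cover pivots: ribbed end down, plain end up, staying where it is left. Turning it takes about 0.08 N m (some 2.5 N at the ribs, 4 N at x = -20 mm), so a 5 to 6 N press does not stop it. Below it the bay is free down to 10 mm above the bench, but for a socket insert at x = -3 to 47 mm up to 20 mm above the bench.
- hatch (a joint): Tilt in rad of the unlatched cover, wherever it is: 0 closed and flush, positive with its ribbed end pushed down into the trunking, stop at 0.9; pressing the plain end gives only -0.05. A finger pressing 25 mm from the pivot must sink about 25 mm for 0.8.
- servo: Loose blue hobby servo, 54 x 20 x 43 mm high, standing between robot and trunking. Origin: centre of its underside.
- spool: Loose grey plastic spool, 60 mm diameter, 40 mm high, standing on its flange between robot and trunking. Origin: centre of its underside.
- mug: Loose white mug, rim radius 40 mm, 90 mm high, handle at its own +y, beyond the trunking. Origin: centre of its underside.
- driver: Loose screwdriver lying on the bench beyond the trunking, along its own x. Origin: on its underside near its middle.

How it is judged:
By the outcome, as a careful person would: the job done as asked, in the order asked, and still so for the second after the job is handed in, with the robot touching nothing.
It also fails if it takes over 38 s, if anything falls off the work surface, if the arm or the gripper's body presses on something with over 40 N, if the wrist force passes 120 N, or if a joint passes its speed limit or range.

ROBOT

A 6-joint arm with a two-finger parallel gripper is mounted at the origin on the work surface. World frame = base frame: x ahead of the robot, y to its left, z up, the work surface at z = 0. Lengths are in m, angles in rad, forces in N, time in s.
With the tool pointing down it reaches from about 0.25 to 0.775 m from the base axis. Payload 4 kg.
Tool frame: the origin (TCP) lies midway between the tips of the shut fingers; the grasp point (between the pads) lies 19 mm behind it; z points along the fingers, y is the direction in which the jaws open and shut (so a half turn about z gives the same grasp; the last joint's range is limited). The gripper opens to 94 mm and grips with 3 to 60 N. Pads are 16 mm wide; open, the fingers measure 119 mm over their backs; the gripper's body (75 mm by 177 mm) begins 78 mm behind the grasp point.
Start: joints at [-1.323, 0.087, 1.371, -0, 1.684, -0.103], TCP at [0.189, -0.517, 0.206] pointing down, gripper open.
Joint ranges: [-3.1, 3.1], [-0.76, 2.03], [0.27, 2.55], [-1.08, 4.22], [0.17, 2.65], [-2.57, 2.57]. Speed limits (rad/s): [2.79, 2.79, 3.14, 3.14, 3.14, 3.14].

INTERFACE

Orientations are given as [roll, pitch, yaw] about the fixed x, y, z axes, in that order (R = Rz(yaw) Ry(pitch) Rx(roll)).
In Python, from bench import robot gives the robot as it stands.
- The arm moves only by the tool apply_moves, never from a script. Its argument "rows" is a list of rows, each an object with "delta_pos": the shift along the tool's x, y, z in mm, a list of three; "turn": the turn about the tool's z in degrees. In form: [{"delta_pos": [dx, dy, dz], "turn": turn}, ...]. A call has 1 to 20 rows; each row is the pose to reach, as a shift and turn from the pose commanded when the call began, along the tool's axes at that moment; what a row does not reach only later rows make up. A row lasts 1/8 s, in which the tool goes at most 62.5 mm and 10.7 degrees, less where a joint would pass 70% of its speed; a pose out of reach is approached as far as the arm can. A call with a gripper value outside its range is refused whole. "hand" is the finger opening in mm, from 0 to 94, set as the call begins (left out, the last holds). The fingers move at their own pace and stop on an object; the grip force is fixed at half the most. Time passes only in rows, so rows that repeat a pose let the fingers close. It gives the time, the measured TCP pose, the force and the opening at its end, in the units of the state.
- robot.get_obs(): the state, without advancing time (a new reading comes with each control period).
- robot.snapshot(name): name is "side" or "top"; returns the picture (384x512x3 uint8, red, green, blue); there is no depth.
- robot.camera_model(name): a dict with "fx", "fy", "cx", "cy" (pixels), "distortion" ([k1, k2, p1, p2, k3] as OpenCV has them; the pictures are not rectified), "R" (3x3) and "t" (3): a world point X has camera coordinates R X + t. Camera axes: x right, y down, z forward; pixel columns grow to the right and rows downward; lengths in m; the calibration is good to about 2 mm. A picture is of the moment at which its call begins. camera_model takes no time and is no camera call.
- robot.close_job(): hands the job in, once; it reports no verdict.
The state is a dict: "time": time; "joint_positions": joint angles; "qvel": joint speeds; "joint_torque": joint torques, N m; "tool_pos": TCP position; "ee_rot": TCP orientation; "wrist_force": force on the tool from outside, world axes, zero at the start; "wrist_torque": the same for the moment, N m; "width": finger opening in m.
Only numpy, scipy, OpenCV 4.12 (cv2) and the standard library are available. Lean on these libraries where they do the work, as an engineer would, in place of code of your own. Each camera call takes 0.05 s, during which the arm holds its last target.

## Working session

There is one attempt and no reset: what is moved stays moved. The work goes in short steps, Python scripts to look and compute and a tool call to move; the robot and the scene stay as the last step left them, time stands still between calls to the robot, and variables do not carry over. Pictures are saved under pics/ and viewed, and the job is handed in when it is done.

Besides the shell and the picture viewer there is one more tool, called after ">>>" as a command line: name --argument value ..., lists and objects as JSON in quotes. apply_moves: Moves the arm, as the interface text tells. Its arguments: {"type":"object","properties":{"rows":{"type":"array","items":{"type":"object","properties":{"delta_pos":{"type":"array","items":{"type":"number"}},"turn":{"type":"number"}}}},"hand":{"type":"number"}},"required":["rows"]}

```bash
mkdir -p pics
python3 - <<'E'
from bench import robot
import cv2,json
o=robot.get_obs(); print(o)
for n in("top","side"):
    im=robot.snapshot(n); cv2.imwrite(f"pics/{n}0.png",im[:,:,::-1]); m=robot.camera_model(n); print(n,m)
E
```

```text
{'time': 0.0, 'joint_positions': array([-1.32308978e+00,  8.79208901e-02,  1.37226352e+00, -4.40576673e-05,
        1.68359502e+00, -1.03090140e-01]), 'qvel': array([ 1.77588158e-03, -2.52136146e-04, -1.20795578e-03, -1.43714904e-03,
        6.91984091e-04,  3.29392780e-05]), 'joint_torque': array([ 9.25426830e-04, -3.40178204e+01, -3.02423823e+01,  7.19183427e-02,
        3.28394689e-02, -1.83514771e-04]), 'tool_pos': array([ 0.18885403, -0.51596561,  0.20431813]), 'ee_rot': array([-3.13941298e+00, -1.81479733e-04,  3.50791578e-01]), 'wrist_force': array([ 0.12956665,  0.12172084, -0.05737109]), 'wrist_torque': array([-0.04996148,  0.00740158, -0.0163743 ]), 'width': 0.09411491734809167}
top {'fx': 496.56932977677644, 'fy': 496.56932977677644, 'cx': 258.76766582317424, 'cy': 193.60772894947308, 'distortion': array([-0.15023517,  0.        ,  0.        ,  0.        ,  0.        ]), 'R': array([[ 1.11799294e-03, -9.99971927e-01, -7.40908450e-03],
       [-9.96650338e-01, -5.08352990e-04, -8.17792436e-02],
       [ 8.17731814e-02,  7.47569519e-03, -9.96622928e-01]]), 't': array([0.04621682, 0.59421606, 1.14094775])}
side {'fx': 404.6665259382142, 'fy': 404.6665259382142, 'cx': 263.008854279675, 'cy': 178.55722354390514, 'distortion': array([-0.09835642,  0.        ,  0.        ,  0.        ,  0.        ]), 'R': array([[ 0.9965082 , -0.08129077, -0.01905803],
       [-0.06200318, -0.56760048, -0.82096608],
       [ 0.05591962,  0.81928109, -0.57065882]]), 't': array([-0.56787641,  0.13354487,  0.78636443])}
```

View pics/top0.png

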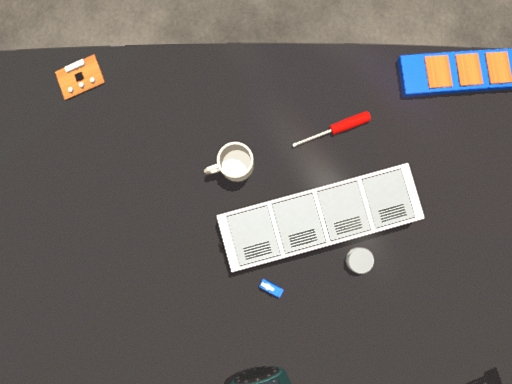

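View pics/side0.png

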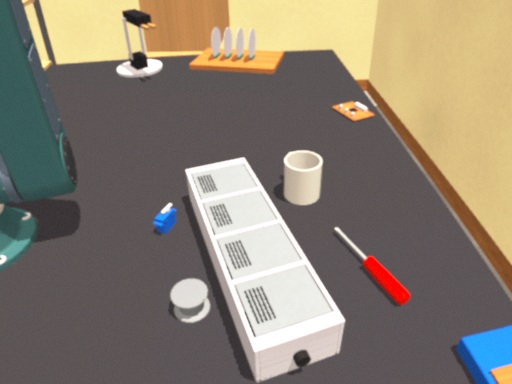

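The top picture shows the trunking with corners near (218,212), (413,166), (423,205) and (231,269). The ribs are at about (257,251), (303,238), (348,226) and (393,213). The spool is at (360,261), the servo at (271,288) and the mug at (235,162).

```bash
cat > h.py <<'E'
import cv2,numpy as np
from bench import robot
def ray(n,uv,z):
    m=robot.camera_model(n);K=np.array([[m['fx'],0,m['cx']],[0,m['fy'],m['cy']],[0,0,1]])
    p=cv2.undistortPoints(np.array(uv,float).reshape(-1,1,2),K,m['distortion']).reshape(-1,2)
    R=m['R'];c=-R.T@m['t'];d=np.c_[p,np.ones(len(p))]@R
    return c+d*((z-c[2])/d[:,2])[:,None]
def proj(n,X):
    m=robot.camera_model(n);K=np.array([[m['fx'],0,m['cx']],[0,m['fy'],m['cy']],[0,0,1]])
    return cv2.projectPoints(np.array(X,float).reshape(-1,1,3),cv2.Rodrigues(m['R'])[0],m['t'],K,m['distortion'])[0].reshape(-1,2)
E
python3 - <<'E'
from h import *
for n,reg,guess in (("top",(210,160,430,275),[(257,251),(303,238),(348,226),(393,213)]),("side",(180,150,350,370),[(207,184),(221,215),(238,253),(260,304)])):
    im=cv2.imread(f"pics/{n}0.png");g=cv2.cvtColor(im,cv2.COLOR_BGR2GRAY)
    P=[]
    for u,v in guess:
        w=18
        pt=g[v-w:v+w,u-w:u+w].astype(float)
        base=np.median(pt)
        wt=cv2.GaussianBlur(np.clip(base-20-pt,0,None).astype(np.float32),(0,0),2)
        # blob connected to the guess
        k,l,s,c=cv2.connectedComponentsWithStats((wt>8).astype(np.uint8))
        lab=l[w,w] or 1+np.argmax(s[1:,4])
        ys,xs=np.where(l==lab);W=wt[ys,xs]
        P.append((u-w+(xs*W).sum()/W.sum(),v-w+(ys*W).sum()/W.sum())); print(n,P[-1],s[lab])
    X=ray(n,P,.081);print(X.round(4), np.diff(X,axis=0).round(4))
im=cv2.imread("pics/top0.png")
g=cv2.cvtColor(im,cv2.COLOR_BGR2GRAY)
_,t=cv2.threshold(g,150,255,0)
cs=[c for c in cv2.findContours(t,0,2)[0] if cv2.contourArea(c)>3000]
for c in cs:
    h=cv2.convexHull(c).reshape(-1,2); X=ray("top",h,.08)[:,:2]
    r=cv2.minAreaRect((X*1000).astype(np.float32)); print(r); print(cv2.boxPoints(r))
for p,z in(((360,261),.04),((271,288),.043),((235,162),.09)): print(ray("top",[p],z).round(3))
cv2.imwrite("pics/crop.png",cv2.resize(im[150:310,200:440],None,fx=3.2,fy=3.2))
E
```

```text
top (np.float64(261.0527312289799), np.float64(258.6978205761486)) [  0   7  36  29 819]
top (np.float64(306.68881450464687), np.float64(245.46504220410117)) [  0   7  36  29 821]
top (np.float64(351.5155237125841), np.float64(233.9241227505974)) [  0   7  36  29 805]
top (np.float64(396.9213339462613), np.float64(220.80560744841264)) [  2   7  34  29 776]
[[ 0.4449  0.0411  0.081 ]
 [ 0.4741 -0.0602  0.081 ]
 [ 0.4995 -0.1606  0.081 ]
 [ 0.5284 -0.2641  0.081 ]] [[ 0.0292 -0.1012  0.    ]
 [ 0.0253 -0.1004  0.    ]
 [ 0.0289 -0.1035  0.    ]]
side (np.float64(206.74692177096068), np.float64(183.1575393029864)) [  7   7  22  21 348]
side (np.float64(220.4425465685182), np.float64(214.71392071656598)) [  6   5  24  26 450]
side (np.float64(237.32610390583602), np.float64(254.68073388144234)) [  4   4  29  32 657]
side (np.float64(259.3409019465599), np.float64(304.35642197823336)) [  1   0  34  36 788]
[[ 0.4626  0.0514  0.081 ]
 [ 0.4905 -0.05    0.081 ]
 [ 0.5178 -0.1527  0.081 ]
 [ 0.5456 -0.253   0.081 ]] [[ 0.0279 -0.1014  0.    ]
 [ 0.0273 -0.1027  0.    ]
 [ 0.0278 -0.1003  0.    ]]
((538.7799072265625, -92.8792724609375), (132.65330505371094, 452.3531799316406), 15.308009147644043)
[[ 415.0941   107.76193]
 [ 534.5189  -328.542  ]
 [ 662.4657  -293.52048]
 [ 543.0409   142.78345]]
[[ 0.437 -0.187  0.04 ]]
[[0.376 0.018 0.043]]
[[0.659 0.099 0.09 ]]
```

View pics/crop.png

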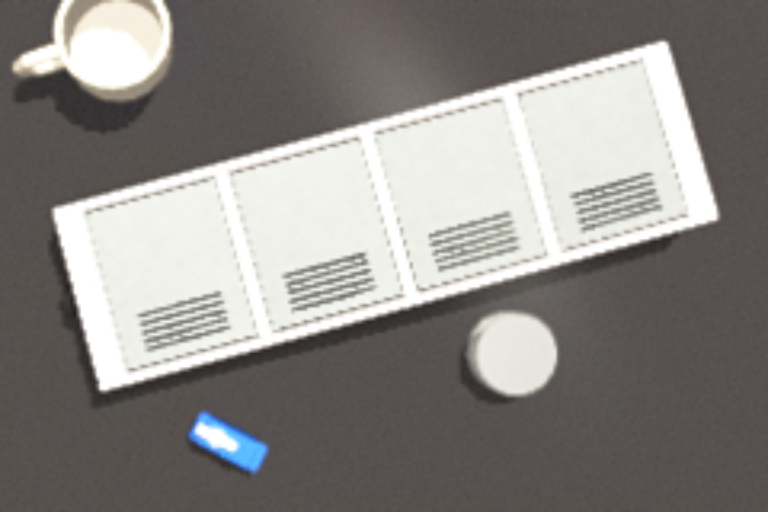

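Two measurements agree to about 2 mm. The trunking centre is near (0.538, -0.092), its yaw is 15.3°, and ribs_1 is at (0.546, -0.253). I'll move above ribs_1 with the fingers shut and the tool aligned.

>>> apply_moves --hand 0 --rows '[{"delta_pos": [40,-12,0],"turn": 1},{"delta_pos": [95,-28,0],"turn": 2},{"delta_pos": [150,-44,0],"turn": 4.8},{"delta_pos": [205,-60,0],"turn": 4.8},{"delta_pos": [260,-76,0],"turn": 4.8},{"delta_pos": [315,-92,10],"turn": 4.8},{"delta_pos": [370,-108,40],"turn": 4.8},{"delta_pos": [410,-120,70],"turn": 4.8},{"delta_pos": [426,-124,90],"turn": 4.8},{"delta_pos": [426,-124,100],"turn": 4.8},{"delta_pos": [426,-124,100],"turn": 4.8},{"delta_pos": [426,-124,100],"turn": 4.8}]'

```text
time: 1.6
tool_pos: [0.5462, -0.2553, 0.1071]
ee_rot: [3.14, -0.001, 0.265]
wrist_force: [0.3, -0.9, 0.6]
width: 0.0003
```

Run:
```python
from h import *
im=robot.snapshot("side")[:,:,::-1].copy()
o=robot.get_obs();print(o['tool_pos'],proj("side",[o['tool_pos']]))
cv2.imwrite("pics/s1.png",cv2.resize(im[150:384,150:400],None,fx=2.5,fy=2.5))
```

```text
[ 0.54637441 -0.25526217  0.10725013] [[259.55480424 293.4924436 ]]
```

View pics/s1.png

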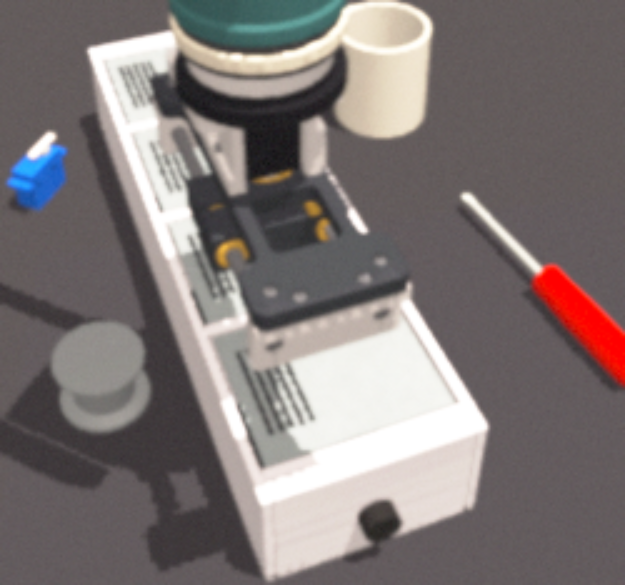

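The gripper hangs over the nearest cover (ribs at crop ~(275,400)), so the fingertips are above ribs_1. Next I'll press gently.

>>> apply_moves --rows '[{"delta_pos": [0,0,10],"turn": 0},{"delta_pos": [0,0,20],"turn": 0},{"delta_pos": [0,0,24],"turn": 0},{"delta_pos": [0,0,26],"turn": 0},{"delta_pos": [0,0,27],"turn": 0},{"delta_pos": [0,0,28],"turn": 0},{"delta_pos": [0,0,28],"turn": 0}]'

```text
time: 2.52
tool_pos: [0.5457, -0.2534, 0.0802]
ee_rot: [-3.141, 0.001, 0.267]
wrist_force: [-5.5, 2.3, 12.3]
width: 0.0002
```

ribs_1 stopped the finger at z = 0.080 with 12 N, so it is latched. Next is ribs_2.

>>> apply_moves --rows '[{"delta_pos": [0,0,-10],"turn": 0},{"delta_pos": [0,0,-20],"turn": 0},{"delta_pos": [0,-30,-22],"turn": 0},{"delta_pos": [0,-75,-22],"turn": 0},{"delta_pos": [0,-105,-22],"turn": 0},{"delta_pos": [0,-105,-15],"turn": 0},{"delta_pos": [0,-105,-8],"turn": 0},{"delta_pos": [0,-105,-4],"turn": 0},{"delta_pos": [0,-105,-2],"turn": 0},{"delta_pos": [0,-105,-1],"turn": 0},{"delta_pos": [0,-105,0],"turn": 0},{"delta_pos": [0,-105,0],"turn": 0}]'

```text
time: 4.03
tool_pos: [0.5187, -0.1533, 0.0802]
ee_rot: [3.141, 0.0, 0.266]
wrist_force: [-5.6, 1.6, 12.7]
width: 0.0003
```

ribs_2 is latched too. Next is ribs_3.

>>> apply_moves --rows '[{"delta_pos": [0,0,-10],"turn": 0},{"delta_pos": [0,0,-20],"turn": 0},{"delta_pos": [0,-30,-22],"turn": 0},{"delta_pos": [0,-75,-22],"turn": 0},{"delta_pos": [0,-105,-22],"turn": 0},{"delta_pos": [0,-105,-15],"turn": 0},{"delta_pos": [0,-105,-8],"turn": 0},{"delta_pos": [0,-105,-4],"turn": 0},{"delta_pos": [0,-105,-2],"turn": 0},{"delta_pos": [0,-105,-1],"turn": 0},{"delta_pos": [0,-105,0],"turn": 0},{"delta_pos": [0,-105,0],"turn": 0}]'

```text
time: 5.52
tool_pos: [0.491, -0.0521, 0.0802]
ee_rot: [3.141, 0.0, 0.266]
wrist_force: [-6.5, 0.6, 14.0]
width: 0.0004
```

ribs_3 is latched. I'll press ribs_4 to check it rather than assume.

>>> apply_moves --rows '[{"delta_pos": [0,0,-10],"turn": 0},{"delta_pos": [0,0,-20],"turn": 0},{"delta_pos": [0,-30,-22],"turn": 0},{"delta_pos": [0,-75,-22],"turn": 0},{"delta_pos": [0,-105,-22],"turn": 0},{"delta_pos": [0,-105,-15],"turn": 0},{"delta_pos": [0,-105,-8],"turn": 0},{"delta_pos": [0,-105,-4],"turn": 0},{"delta_pos": [0,-105,-2],"turn": 0},{"delta_pos": [0,-105,-1],"turn": 0},{"delta_pos": [0,-105,0],"turn": 0},{"delta_pos": [0,-105,0],"turn": 0}]'

```text
time: 7.02
tool_pos: [0.4635, 0.0497, 0.0776]
ee_rot: [3.141, -0.0, 0.267]
wrist_force: [-2.0, -1.1, 2.4]
width: 0.0001
```

ribs_4 gives way at z = 0.0776 with only 2.4 N, so this is the unlatched cover. I'll push it down in stages.

>>> apply_moves --rows '[{"delta_pos": [0,0,2],"turn": 0},{"delta_pos": [0,0,4],"turn": 0},{"delta_pos": [0,0,6],"turn": 0},{"delta_pos": [0,0,8],"turn": 0},{"delta_pos": [0,0,10],"turn": 0},{"delta_pos": [0,0,12],"turn": 0},{"delta_pos": [0,0,14],"turn": 0},{"delta_pos": [0,0,16],"turn": 0},{"delta_pos": [0,0,18],"turn": 0},{"delta_pos": [0,0,20],"turn": 0},{"delta_pos": [0,0,20],"turn": 0}]'

```text
time: 8.4
tool_pos: [0.4627, 0.0501, 0.0568]
ee_rot: [-3.141, 0.002, 0.267]
wrist_force: [-0.1, 0.4, 1.5]
width: 0.0002
```

Run:
```python
from h import *
im=robot.snapshot("side")[:,:,::-1].copy();t=robot.snapshot("top")[:,:,::-1]
cv2.imwrite("pics/s2.png",np.hstack([cv2.resize(im[130:260,150:330],(400,289)),cv2.resize(t[180:310,200:380],(400,289))]))
```

```text
(no output)
```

View pics/s2.png

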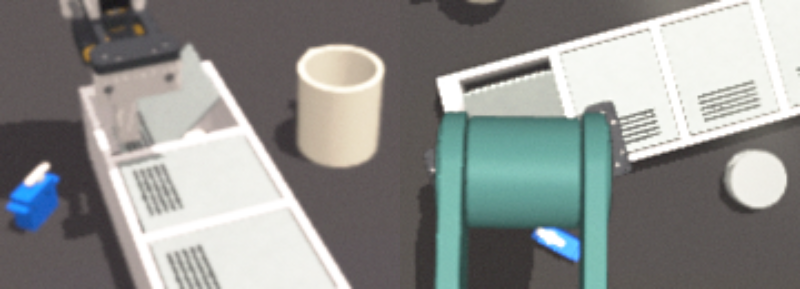

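```bash
cat > ang.py <<'E'
from h import *
yaw=np.radians(15.3);ex=np.array([np.cos(yaw),np.sin(yaw),0]);ey=np.array([-np.sin(yaw),np.cos(yaw),0]);C=np.array([.538,-.092,0])
for n in("side","top"):
  for th in(.5,.6,.7,.785,.85,.9):
    q=[]
    for y in(.1105,.2045):
        s,z=.056,.002
        q.append(C+ex*(s*np.cos(th)-z*np.sin(th))+ey*y+np.array([0,0,.078+s*np.sin(th)+z*np.cos(th)]))
    print(n,th,proj(n,q).round(1).tolist())
E
python3 ang.py
python3 - <<'E'
from h import *
im=robot.snapshot("side")[:,:,::-1].copy();t=robot.snapshot("top")[:,:,::-1]
cv2.imwrite("pics/s3.png",cv2.resize(im[130:210,180:280],None,fx=7,fy=7,interpolation=cv2.INTER_CUBIC))
cv2.imwrite("pics/t3.png",cv2.resize(t[190:260,210:310],None,fx=7,fy=7,interpolation=cv2.INTER_CUBIC))
E
```

```text
side 0.5 [[253.3, 176.5], [238.9, 153.0]]
side 0.6 [[251.7, 174.9], [237.4, 151.4]]
side 0.7 [[249.8, 173.4], [235.6, 149.9]]
side 0.785 [[248.1, 172.3], [234.0, 148.8]]
side 0.85 [[246.7, 171.5], [232.7, 148.1]]
side 0.9 [[245.5, 171.0], [231.6, 147.6]]
top 0.5 [[267.4, 208.3], [225.7, 219.7]]
top 0.6 [[267.8, 209.6], [225.9, 221.0]]
top 0.7 [[268.2, 211.1], [226.2, 222.5]]
top 0.785 [[268.7, 212.5], [226.5, 224.0]]
top 0.85 [[269.0, 213.7], [226.7, 225.2]]
top 0.9 [[269.3, 214.6], [226.9, 226.2]]
```

View pics/s3.png

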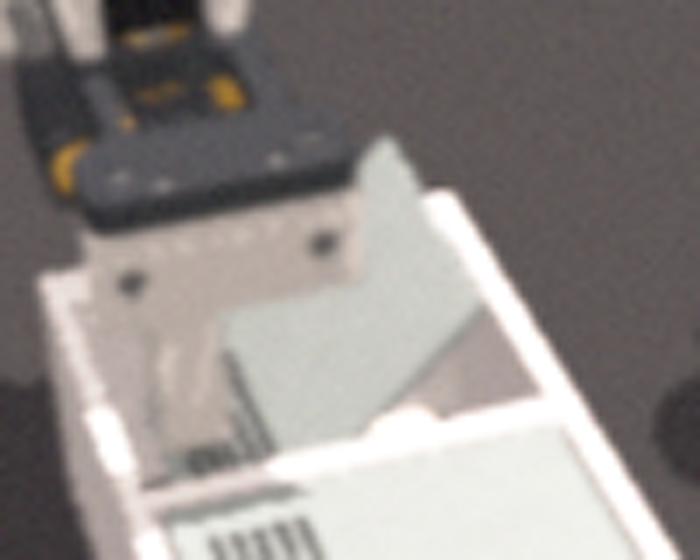

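View pics/t3.png

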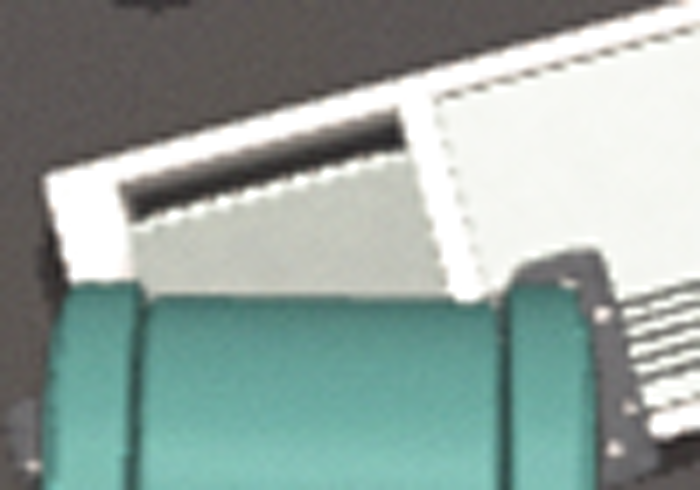

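The tilt reads about 0.73 rad: the side-view corner is at px (248.6,172.9) and the top-view one at (268.6,211.7). I'll push 2.5 mm further and then lift away.

>>> apply_moves --rows '[{"delta_pos": [0,0,1],"turn": 0},{"delta_pos": [0,0,2],"turn": 0},{"delta_pos": [0,0,2.5],"turn": 0},{"delta_pos": [0,0,2.5],"turn": 0},{"delta_pos": [0,0,2.5],"turn": 0},{"delta_pos": [-1,0,-3],"turn": 0},{"delta_pos": [-2,0,-15],"turn": 0},{"delta_pos": [-2,0,-40],"turn": 0},{"delta_pos": [-2,0,-80],"turn": 0},{"delta_pos": [-2,0,-120],"turn": 0},{"delta_pos": [-50,0,-150],"turn": 0},{"delta_pos": [-100,0,-160],"turn": 0},{"delta_pos": [-120,0,-160],"turn": 0},{"delta_pos": [-120,0,-160],"turn": 0},{"delta_pos": [-120,0,-160],"turn": 0}]'

```text
time: 10.48
tool_pos: [0.3481, 0.0186, 0.2176]
ee_rot: [3.141, -0.001, 0.267]
wrist_force: [0.8, -0.6, -0.6]
width: 0.0005
```

Run:
```python
from h import *
im=robot.snapshot("side")[:,:,::-1].copy();t=robot.snapshot("top")[:,:,::-1]
cv2.imwrite("pics/s4.png",cv2.resize(im[130:210,180:280],None,fx=7,fy=7,interpolation=cv2.INTER_CUBIC))
cv2.imwrite("pics/t4.png",t); cv2.imwrite("pics/sf4.png",im)
```

```text
(no output)
```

View pics/s4.png

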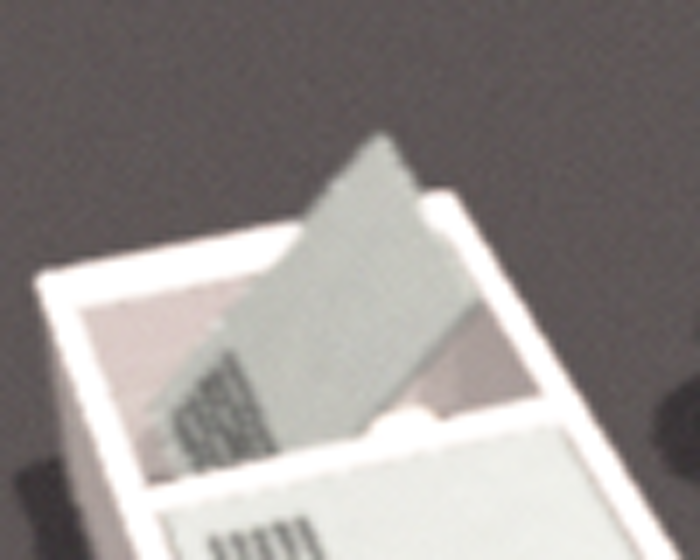

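View pics/t4.png

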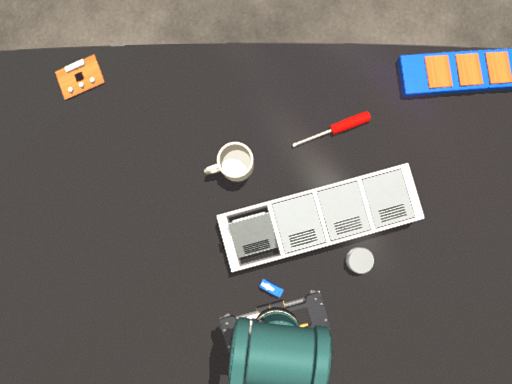

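View pics/sf4.png

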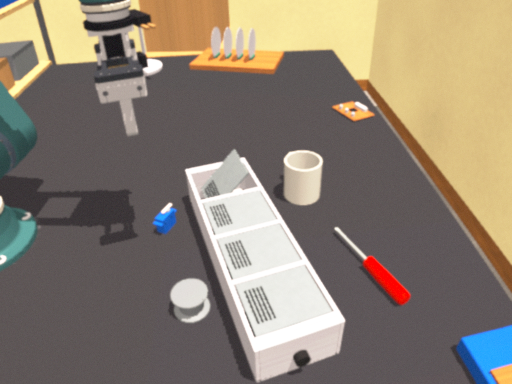

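The cover stands open, with its corners at px (234.3,149.0) and (248.3,172.4), which is about 0.77 rad (44°). The servo, spool, mug and screwdriver are unmoved and the arm is clear, so I'm handing in.

```bash
python3 -c "
from bench import robot
print(robot.close_job())"
```

```text
the job is handed in; nothing more can be done
None
```

The unlatched cover was the one at y = +157.5 mm (ribs_4). It now stands open at about 44° (0.77 rad), and I have handed the job in.

- **Finding it:** I pressed all four ribbed ends with the shut fingertips. Covers 1 to 3 stopped the finger at z ≈ 80 mm with 12–14 N. Cover 4 gave way at about 2.4 N.
- **Opening it:** I pushed cover 4 down in stages, lifted straight up and backed the arm away.
- **Last checks:** The tilt was read from the two raised corners in the final side picture, which agreed (0.77 and 0.775 rad). The pictures show the other covers closed and the servo, spool, mug and screwdriver where they were. The robot was touching nothing, and the clock stood at about 10.6 s.
- **Disagreement:** My first automatic rib detection in the top picture was off by about 20 mm because it picked up the wrong pixels, so I discarded it. I used the trunking outline from the top picture and the ribs from the side picture, which agreed to about 2 mm.

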